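Fit the bayonet filter cartridge into the air-line filter

TASK

Put the filter cartridge that stands on the bench into the round socket of the air-line filter housing: lower its two lugs through the slots, press it down against the spring and turn it about a quarter turn clockwise (seen from above) until it locks, then let go so that the spring holds it. Keep it upright, do not force it (the press needs little more than 10 N; 40 N would damage it, so come slowly to the stop), and leave the other things on the bench where they are.

Things in the scene. Friction and masses are not known exactly. Their poses are not given: they have to be found in the camera images.
- cartridge: loose filter cartridge, 0.1 to 0.2 kg, standing upright on the bench: white ribbed can, 40 mm in diameter and 40 mm high, with a steel lug on either side of its foot, along own +x and -x, and a grey bar grip on top, 68 mm tall in all. Origin: centre of the underside, z up the axis. A half turn about z makes no difference.
- cartridge_grip (a point): point on the cartridge's axis in its bar grip, 60 mm above the underside, 8 mm below the bar's top: the height to hold with the TCP. The bar is 40 mm long along own x (in line with the lugs), 12 mm thick along own y (close the fingers along y), 28 mm high
- lug (a point): tip of the lug on the cartridge's +x side, 28.5 mm from its axis and 3 mm above its underside; each lug is 9 mm wide and 6 mm high (own z 0 to 6 mm)
- housing: air-line filter housing fixed to the bench: grey cast block 104 x 104 mm, 45 mm high, brass pipe ports on its +y and -y sides (to 74 mm from the axis), round gauge on its -x side. Origin: centre of the underside. An aluminium collar, 77 mm in outer diameter, stands on its top at the centre; the collar is the socket.
- socket_axis (a point): point on the collar's axis at the block's top face, 45 mm above the bench; axes as the housing. The collar is screwed up or down and its height is NOT measured: its rim is 30 to 50 mm above this point, different each time, so feel for the depth. Its hole is 46 mm in diameter.
- entry_slot (a point): middle of the +x entry slot in the collar, 26 mm from the axis, 30 mm above the block (the rim may be up to 20 mm higher); its twin lies on the -x side. Slots are 15 mm wide and reach 32.5 mm from the axis. Inside, a black spring plate lies 6 mm below the rim and yields 13 mm to a hard stop: 3 N at first, 11 N at the stop, then the force jumps (20 N per mm).
- lock_pocket (a point): middle of the locking pocket of the +x slot, 80 degrees clockwise from above, under the rim (its twin is across the axis). To get there the lugs pass under teeth, which takes the plate pressed in by 9 to 13 mm; end stop at 88 degrees, play 72 to 88. Released, the spring lifts the cartridge until the plate is 5 mm in and it is locked. Anticlockwise is blocked.
- screw_jar: bystander: glass jar with a steel lid, 60 mm in diameter, 75 mm high; origin at the centre of its underside
- screwdriver: bystander: screwdriver lying on the bench; origin near its middle
- disc_box: bystander: cardboard box 100 x 130 x 50 mm; origin at the centre of its underside
- parts_bin: bystander: open red plastic bin 150 x 100 x 70 mm; origin at the centre of its underside
Things that resemble listed ones, but are neither listed nor needed, are in the scene too. Leave any turquoise look-alike of the cartridge alone.

How it is judged:
On the way, in this order (a step that is already met when the one before it is completed fails the run):
1. the cartridge, upright and in line with the entry slots, is set down on the spring in the collar (horizontal distance between cartridge and socket_axis below 0.006 m and angle between cartridge's own z axis and vertical below 0.15 rad and z of cartridge in the frame of socket_axis below 0.046 m and angle between the x axis of cartridge and the x axis of housing, either way round below 0.25 rad and contact force between cartridge and housing above 2 N), for 0.1 s.
2. the cartridge is turned to the end, under the spring's load (horizontal distance between cartridge and socket_axis below 0.006 m and angle between cartridge's own z axis and vertical below 0.15 rad and z of cartridge in the frame of socket_axis below 0.042 m and angle between the x axis of cartridge and the x axis of housing, either way round above 1.2 rad and contact force between cartridge and housing above 5 N), for 0.1 s.
At the end, for the whole second after the job is handed in: the cartridge is locked in the collar: axis within 5 mm of the socket's, tilt under 0.1 rad, underside 17 to 42 mm above the block's top, turned at least 1.2 rad from the entry slots, held there by the spring (over 5 N between it and the housing), at rest and released (horizontal distance between cartridge and socket_axis below 0.005 m and z of cartridge in the frame of socket_axis between 0.017 and 0.042 m and angle between the x axis of cartridge and the x axis of housing, either way round above 1.2 rad and contact force between cartridge and housing above 5 N and angle between cartridge's own z axis and vertical below 0.1 rad and linear speed of cartridge below 0.02 m/s and contact force between cartridge and the arm below 0.1 N and contact force between cartridge and the fingers below 0.1 N); the robot touches nothing.
It fails at once if the cartridge is forced: more than 45 N between it and the filter housing (contact force between cartridge and housing above 45 N).
It fails at once if the robot itself bears on the filter housing with more than 15 N (contact force between any of the arm, the fingers and housing above 15 N).
It fails at once if the cartridge is tipped over by more than 1 rad (angle between cartridge's own z axis and vertical above 1 rad).
It fails at once if a bystander is shifted by more than 20 mm (distance of any of screw_jar, screwdriver, disc_box, parts_bin from where it was at the start of the episode above 0.02 m).
It also fails if it takes over 70 s, if anything falls off the work surface, if the arm or the gripper's body presses on something with over 40 N, if the wrist force passes 120 N, or if a joint passes its speed limit or range.

ROBOT

A 7-joint arm with a two-finger parallel gripper is mounted at the origin on the work surface. World frame = base frame: x ahead of the robot, y to its left, z up, the work surface at z = 0. Lengths are in m, angles in rad, forces in N, time in s.
With the tool pointing down it reaches from about 0.4 to 0.85 m from the base axis. Payload 4.5 kg.
Tool frame: the origin (TCP) lies between the finger pads, 19 mm behind the fingertips; this is the grasp point; z points along the fingers, y is the line along which they close (so a half turn about z gives the same grasp; the last joint's range is limited). The gripper opens to 88 mm and grips with 3 to 60 N. Pads are 18 mm wide; open, the fingers measure 123 mm over their backs; the gripper's body (75 mm by 187 mm) begins 45 mm behind the grasp point.
Start: joints at [-1.08, 0.689, -0.195, 1.565, 0.157, 0.902, -0.215], TCP at [0.276, 0.561, 0.257] pointing down, gripper open.
Joint ranges: [-3.01, 3.01], [-0.46, 2.08], [-1.47, 1.51], [0.13, 2.56], [-1, 4.14], [0.04, 2.09], [-2.66, 2.66]. Speed limits (rad/s): [2.57, 2.57, 3.14, 3.14, 3.14, 3.14, 3.14].

INTERFACE

Orientations are given as a unit quaternion [x, y, z, w].
In Python, from plant import r gives the robot as it stands. The module is installed in compiled form; this text tells all that it offers.
- The arm moves only by the tool step_arm, never from a script. Its argument "increments" is a list of rows, each a list of 2 entries, a list of its own where there are three numbers: the shift along the world's x, y, z in cm, then the turn, a rotation vector about the world's x, y, z in degrees. A call has exactly 10 rows; each row shifts and turns the commanded pose from where the row before left it; what a row does not reach is not made up. A row lasts 1/10 s, in which the tool goes at most 50 mm and 8.59 degrees, less where a joint would pass 70% of its speed; a pose out of reach is approached as far as the arm can. A call is refused whole if a number of a shift passes 5 or a number of a turn 8.59, either way. A call with a gripper value outside its range is refused whole. "fingers" is the opening, from 0 (shut) to 1 (fully open), set as the call begins (left out, the last holds). The fingers move at their own pace and stop on an object; "grip_force" is the grip in N (left out, the last holds). Time passes only in rows, so rows that do not move let the fingers close, or fill a call up. It gives the time, the measured TCP pose, the force, the opening and the grip force at its end, in the units of the state.
- r.get_state(): the state, without advancing time (a new reading comes with each control period).
- r.snapshot(name): name is "side" or "top" or "wrist"; returns (picture, depth): 420x560x3 uint8, red, green, blue; 420x560 float32, m along the optical axis (not along the pixel's ray), 0 where there is no reading.
- r.calibration(name): a dict with "fov_y" (degrees; the focal length in pixels is half the picture's height over the tangent of half this angle, whatever the lens; pixels are square), "cx", "cy" (the principal point, pixels), "R" (3x3) and "t" (3): a world point X has camera coordinates R X + t. Camera axes: x right, y down, z forward; pixel columns grow to the right and rows downward; lengths in m; the calibration is good to about 2 mm. A picture is of the moment at which its call begins: read the wrist's pose just before it. calibration takes no time and is no camera call; for the wrist camera it gives the pose at the moment of the call.
- r.finish_job(): hands the job in; it is judged then, once.
The state is a dict: "clock": time; "q": joint angles; "qd": joint speeds; "joint_torque": joint torques, N m; "tool_pos": TCP position; "eef_rot": TCP orientation; "contact_force": force on the tool from outside, world axes, zero at the start; "moment": the same for the moment, N m; "opening": opening from 0.0 (shut) to 1.0 (fully open); "finger_force": force on a finger pad.
Only numpy, scipy, OpenCV 4.12 (cv2) and the standard library are available. Lean on these libraries where they do the work, as an engineer would, in place of code of your own. Each camera call takes 0.05 s, during which the arm holds its last target. There are 200 camera calls.

## Working session

There is one attempt and no reset: what is moved stays moved. The work goes in short steps, Python scripts to look and compute and a tool call to move; the robot and the scene stay as the last step left them, time stands still between calls to the robot, and variables do not carry over. Pictures are saved under pics/ and viewed, at most 10 in all, crops included, and the job is handed in when it is done.

Besides the shell and the picture viewer there is one more tool, called after "Request:" by a JSON object that holds its "api" and its "payload". step_arm: Moves the arm, as the interface text tells. Its arguments: {"type":"object","properties":{"increments":{"type":"array","items":{"type":"array"}},"fingers":{"type":"number"},"grip_force":{"type":"number"}},"required":["increments"]}

```bash
mkdir -p pics; cat > h.py <<'E'
import numpy as np, cv2
from plant import r
def snap(n,f=None):
    c=r.calibration(n); p,d=r.snapshot(n)
    np.savez(f'pics/{f or n}.npz',p=p,d=d,R=c['R'],t=c['t'],k=[210/np.tan(np.radians(c['fov_y'])/2),c['cx'],c['cy']])
    cv2.imwrite(f'pics/{f or n}.png',p[:,:,::-1]); return load(f or n)
def load(f): return dict(np.load(f'pics/{f}.npz'))
def cloud(s):
    f,cx,cy=s['k']; v,u=np.mgrid[:420,:560]; d=s['d']
    P=np.stack([(u-cx)/f*d,(v-cy)/f*d,d],-1)
    W=(P-s['t'])@s['R']; W[d==0]=np.nan; return W
E
python3 - <<'E'
from h import *
print(r.get_state())
for n in('top','side','wrist'):
    s=snap(n); print(n,s['k'],s['R'].round(3).tolist(),s['t'].round(3)); 
E
```

```text
{'clock': 0.0, 'q': array([-1.08019686,  0.68998081, -0.19451449,  1.5663418 ,  0.15729626,
        0.90246307, -0.21511279]), 'qd': array([ 6.75583974e-04, -8.57635289e-04,  5.78432082e-04, -1.17658483e-03,
       -4.02992709e-04,  3.89335540e-05, -1.22875971e-03]), 'joint_torque': array([-5.97078324e-04, -5.27569556e+01, -1.26693103e+00, -1.53432727e+01,
       -5.26281714e-02,  6.85864637e-03,  1.73814083e-04]), 'tool_pos': array([0.27545369, 0.56037056, 0.25661257]), 'eef_rot': array([ 2.26385216e-01,  9.74037434e-01, -8.89515029e-04, -1.43627078e-04]), 'contact_force': array([-0.17914737,  0.02929575, -0.18187151]), 'moment': array([-0.01734569,  0.02306895,  0.0229957 ]), 'finger_force': 0.0, 'opening': 0.9995650402562067}
top [434.19652109 277.67335933 212.98475785] [[-0.005, -1.0, -0.006], [-0.999, 0.005, -0.049], [0.049, 0.006, -0.999]] [0.01  0.602 1.383]
side [417.22592403 277.46037504 211.98149014] [[0.944, -0.331, -0.0], [-0.247, -0.704, -0.666], [0.221, 0.629, -0.746]] [-0.572  0.205  0.994]
wrist [292.9746339  281.31355168 204.09114502] [[0.442, 0.897, -0.002], [0.863, -0.424, 0.276], [0.247, -0.124, -0.961]] [-0.624 -0.037  0.391]
```

View pics/top.png

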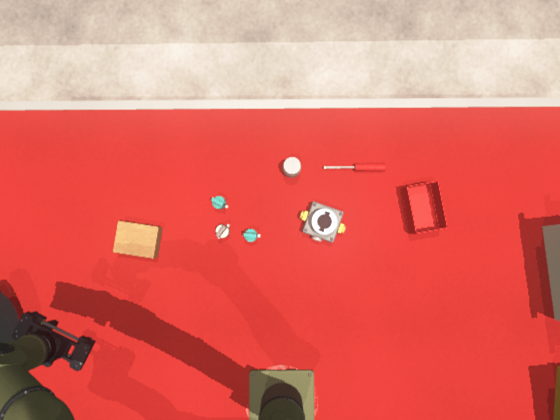

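View pics/side.png

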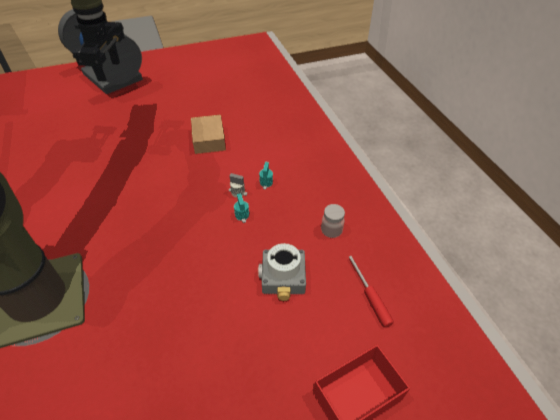

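The top view shows one white can with a grey bar at (222,231). Two turquoise look-alikes are at (219,203) and (251,236), and the jar with its lid is at (292,166). The housing is at (324,222), with ports at (304,215) and (342,229) and the gauge at (317,238). In the side view the white can is at (237,184) and the turquoise ones are at (266,177) and (241,209). I choose the white one and will check it in a crop.

```bash
python3 - <<'E'
from h import *
s=load('top');W=cloud(s)
a=cv2.resize(s['p'][190:260,205:265],None,fx=6,fy=6,interpolation=2)
b=cv2.resize(s['p'][190:260,290:360],None,fx=6,fy=6,interpolation=2)
t=load('side');c=cv2.resize(t['p'][160:225,215:285],None,fx=5,fy=5,interpolation=2)
im=np.hstack([a,b]);
cv2.imwrite('pics/c1.png',im[:,:,::-1])
for n,(u0,u1,v0,v1) in dict(cart=(210,235,222,242),hous=(295,350,195,245),t1=(208,230,194,212),t2=(240,262,226,246)).items():
    w=W[v0:v1,u0:u1].reshape(-1,3); m=w[:,2]>0.012; w=w[m]; print(n,np.median(w,0).round(4),w.min(0).round(3),w.max(0).round(3))
for n,b in dict(s=(225,250,172,196)).items():
    w=cloud(t)[b[2]:b[3],b[0]:b[1]].reshape(-1,3); w=w[w[:,2]>.05]; print(np.median(w,0),w.min(0),w.max(0))
for f in('top','side'):
    s=load(f);W=cloud(s);h=s['p'].astype(int)
    w=W[(abs(W[:,:,0]-.6)<.25)&(abs(W[:,:,1]+.1)<.1)]
    w=w[w[:,2]>.02]; 
    for lo,hi in((.04,.05),(.07,.1)):
        q=w[(w[:,2]>lo)&(w[:,2]<hi)]
        if len(q)>5: print(f,lo,len(q),cv2.minAreaRect(q[:,:2].astype(np.float32)),q.mean(0),np.median(q[:,2]))
E
```

```text
cart [0.5476 0.1827 0.0433] [0.529 0.164 0.015] [0.567 0.203 0.077]
hous [ 0.5718 -0.1292  0.0473] [ 0.512 -0.207  0.015] [ 0.638 -0.061  0.091]
t1 [0.637  0.1947 0.0415] [0.618 0.176 0.013] [0.656 0.216 0.073]
t2 [0.5347 0.0948 0.0427] [0.516 0.075 0.019] [0.554 0.115 0.074]
[0.54356539 0.17840038 0.06554612] [0.52842184 0.10340604 0.05017588] [0.56458455 0.20149253 0.0710645 ]
top 0.04 589 ((0.6339625120162964, -0.08301691710948944), (0.2899453639984131, 0.1342683881521225), 40.457786560058594) [ 0.58378272 -0.12334425  0.04480022] 0.04470811396281021
top 0.07 713 ((0.6530404686927795, -0.08306746184825897), (0.2621980905532837, 0.07665618509054184), 32.991024017333984) [ 0.62710065 -0.10442426  0.0786788 ] 0.07809460848560072
side 0.04 825 ((0.6280996799468994, -0.08950905501842499), (0.2782711386680603, 0.1355351358652115), 40.29205322265625) [ 0.58411741 -0.14382506  0.04491818] 0.04494820905639563
side 0.07 1070 ((0.6523288488388062, -0.08414949476718903), (0.26559245586395264, 0.07876785099506378), 32.82306671142578) [ 0.6161721  -0.11310009  0.07883188] 0.07838872224313495
```

View pics/c1.png

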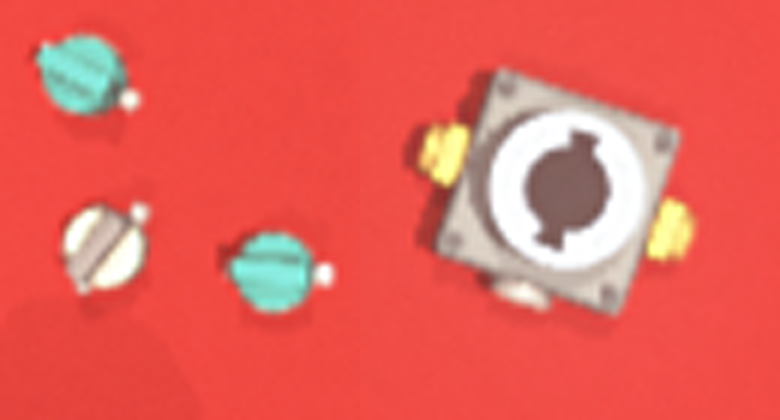

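The crop confirms the white can with the grey bar at (105,245) in it, lugs at (140,213) and (83,288). Both neighbours are turquoise. The collar is at (567,190), with slots at (583,140) and (548,240). I move above the cartridge with a wrist view on the way.

Request:
{"api": "step_arm", "payload": {"increments": [[[2.7,-3.7,-0.5],[0,0,-2.8]],[[2.7,-3.7,-0.5],[0,0,-2.8]],[[2.7,-3.7,-0.5],[0,0,-2.8]],[[2.7,-3.7,-0.5],[0,0,-2.8]],[[2.7,-3.7,-0.5],[0,0,-2.8]],[[2.7,-3.7,-0.5],[0,0,-2.8]],[[2.7,-3.7,-0.5],[0,0,-2.8]],[[2.7,-3.7,-0.5],[0,0,-2.8]],[[2.7,-3.7,-0.5],[0,0,-2.8]],[[2.7,-3.7,-0.5],[0,0,-2.8]]], "fingers": 0.7}}

```text
clock: 1.15
tool_pos: [0.5464, 0.1893, 0.2071]
eef_rot: [0.456, 0.89, -0.0, -0.0]
contact_force: [0.4, 0.9, -0.5]
opening: 0.697
finger_force: 0.0
```

Request:
{"api": "step_arm", "payload": {"increments": [[[0,0,0],[0,0,0]],[[0,0,0],[0,0,0]],[[0,0,0],[0,0,0]],[[0,0,0],[0,0,0]],[[0,0,0],[0,0,0]],[[0,0,0],[0,0,0]],[[0,0,0],[0,0,0]],[[0,0,0],[0,0,0]],[[0,0,0],[0,0,0]],[[0,0,0],[0,0,0]]]}}

```text
clock: 2.15
tool_pos: [0.5457, 0.1909, 0.2074]
eef_rot: [0.455, 0.89, 0.0, 0.0]
contact_force: [-0.1, 0.3, 0.2]
opening: 0.701
finger_force: 0.0
```

```bash
python3 - <<'E'
from h import *
s=snap('wrist','w1');W=cloud(s);print(r.get_state()['tool_pos'])
m=(np.hypot(W[:,:,0]-.545,W[:,:,1]-.182)<.045)&(W[:,:,2]>.01)
m2=m&(W[:,:,2]>.060)
q=W[m2];print(len(q),cv2.minAreaRect(q[:,:2].astype(np.float32)),q.mean(0),np.percentile(q[:,2],[5,50,95]))
q=W[m&(W[:,:,2]>.034)&(W[:,:,2]<.046)];print(len(q),cv2.minEnclosingCircle(q[:,:2].astype(np.float32)),np.median(q[:,2]))
q=W[m&(W[:,:,2]<.034)];print(len(q))
E
```

```text
[0.54566352 0.19090478 0.20743192]
36423 ((0.5406519174575806, 0.1902332901954651), (0.08626087009906769, 0.05186265707015991), 35.52394104003906) [0.52773389 0.20224692 0.27302395] [0.20963546 0.28745254 0.29634497]
699 ((0.5450550317764282, 0.1853770762681961), 0.020653415471315384) 0.04060526676681208
107
```

View pics/w1.png

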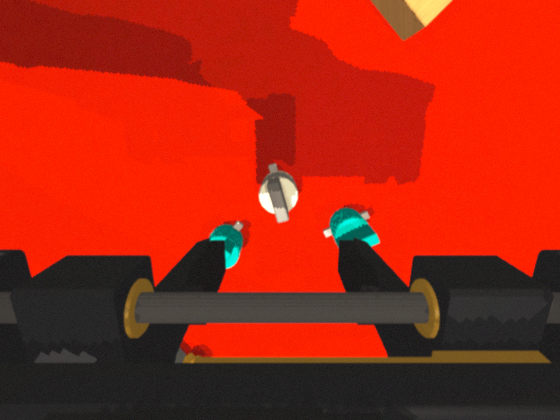

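The wrist view shows the white cartridge at (279,193), its bar tilted slightly in the image. The turquoise ones are at (228,243) and (352,228).

```bash
python3 - <<'E'
from h import *
def fit(f):
    s=load(f);W=cloud(s)
    d=np.hypot(W[:,:,0]-.545,W[:,:,1]-.185)
    for lo,hi in((.058,.08),(.034,.046),(.002,.012)):
        m=(d<.035)&(W[:,:,2]>lo)&(W[:,:,2]<hi)
        if lo<.01: m&=(s['p'][:,:,1]>70)
        q=W[m]
        if len(q)<4: print('few',len(q));continue
        c=q[:,:2]-q[:,:2].mean(0);u=np.linalg.svd(c,full_matrices=False)[2][0]
        print(f,lo,len(q),q.mean(0).round(4),np.median(q[:,2]).round(4),'pca',np.degrees(np.arctan2(u[1],u[0])).round(1),cv2.minAreaRect(q[:,:2].astype(np.float32)))
for f in('w1','top','side'): fit(f)
# housing
for f in('top','side'):
    s=load(f);W=cloud(s);d=np.hypot(W[:,:,0]-.57,W[:,:,1]+.132);
    m=(d<.055)&(W[:,:,2]>.072)&(W[:,:,2]<.11); q=W[m].astype(np.float32)
    print(f,len(q),cv2.minEnclosingCircle(q[:,:2]),np.percentile(q[:,2],[5,50,95]))
    m=(d<.08)&(W[:,:,2]>.040)&(W[:,:,2]<.05);q=W[m].astype(np.float32);print(cv2.minAreaRect(q[:,:2]))
E
```

```text
w1 0.058 546 [0.5441 0.1867 0.068 ] 0.0684 pca -38.9 ((0.5448969006538391, 0.1855461448431015), (0.012107355520129204, 0.04006544500589371), 51.143131256103516)
w1 0.034 699 [0.5445 0.1877 0.0404] 0.0406 pca -129.5 ((0.5442019701004028, 0.1862359642982483), (0.04058420658111572, 0.038652453571558), 46.44486999511719)
w1 0.002 98 [0.5301 0.1995 0.0062] 0.0065 pca -40.4 ((0.5406438708305359, 0.18375425040721893), (0.0457654669880867, 0.052344951778650284), 58.0469856262207)
top 0.058 52 [0.5464 0.1844 0.0677] 0.0678 pca 141.4 ((0.5468311309814453, 0.184610977768898), (0.011496083810925484, 0.03991387039422989), 50.90689468383789)
top 0.034 76 [0.547  0.1831 0.0402] 0.0399 pca -133.5 ((0.5478193759918213, 0.18330302834510803), (0.038137294352054596, 0.03802800923585892), 1.1982553005218506)
top 0.002 40 [0.5468 0.1813 0.0043] 0.004 pca -66.1 ((0.5482391119003296, 0.18414777517318726), (0.0646219328045845, 0.05815606936812401), 79.72649383544922)
side 0.058 74 [0.546  0.1809 0.0658] 0.0665 pca -38.8 ((0.546319305896759, 0.18321114778518677), (0.015339978039264679, 0.0431213304400444), 50.79753875732422)
side 0.034 79 [0.5416 0.1749 0.0398] 0.0401 pca -35.7 ((0.5405915379524231, 0.17516463994979858), (0.021047890186309814, 0.04091104120016098), 56.88710021972656)
side 0.002 32 [0.545  0.176  0.0057] 0.0057 pca -31.4 ((0.541499137878418, 0.17554190754890442), (0.02535867504775524, 0.056546419858932495), 55.46051025390625)Traceback (most recent call last):
  File "<stdin>", line 17, in <module>
cv2.error: OpenCV(4.12.0) /io/opencv/modules/imgproc/src/shapedescr.cpp:201: error: (-215:Assertion failed) count >= 0 && (depth == CV_32F || depth == CV_32S) in function 'minEnclosingCircle'
```

Request:
{"api": "step_arm", "payload": {"increments": [[[0,-0.1,-1],[0,0,3]],[[0,-0.1,-1],[0,0,3]],[[0,-0.1,-1],[0,0,3]],[[0,-0.1,-1],[0,0,3]],[[0,-0.14,-1],[0,0,3.3]],[[-0.07,0,-1],[0,0,0]],[[0,0,-1],[0,0,0]],[[0,0,-1],[0,0,0]],[[0,0,-1],[0,0,0]],[[0,0,0],[0,0,0]]]}}

```text
clock: 3.2
tool_pos: [0.5441, 0.1853, 0.116]
eef_rot: [0.333, 0.943, -0.001, -0.001]
contact_force: [-0.5, -0.6, -0.4]
opening: 0.697
finger_force: 0.0
```

```bash
python3 - <<'E'
from h import *
print(r.get_state()['tool_pos'],r.get_state()['eef_rot'])
s=load('w1')
snap('wrist','w2')
for f in('w1','w2'):
    s=load(f);W=cloud(s);d=np.hypot(W[:,:,0]-.545,W[:,:,1]-.185)
    m=(d<.035)&(W[:,:,2]>.058)&(W[:,:,2]<.08)
    q=W[m]; print(len(q),cv2.minAreaRect(q[:,:2].astype(np.float32)),np.median(q[:,2]))
for f in('top','side'):
    s=load(f);W=cloud(s);d=np.hypot(W[:,:,0]-.57,W[:,:,1]+.132);
    m=(d<.055)&(W[:,:,2]>.072)&(W[:,:,2]<.11); q=W[m].astype(np.float32);print(f,len(q))
    if len(q):print(f,len(q),cv2.minEnclosingCircle(np.ascontiguousarray(q[:,:2])),np.percentile(q[:,2],[5,50,95]))
    m=(d<.08)&(W[:,:,2]>.040)&(W[:,:,2]<.05);q=W[m].astype(np.float32);print(cv2.minAreaRect(np.ascontiguousarray(q[:,:2])))
E
```

```text
[0.54409711 0.18532517 0.1159657 ] [ 3.32774573e-01  9.43005547e-01 -8.79328544e-04 -9.21351894e-04]
546 ((0.5448969006538391, 0.1855461448431015), (0.012107355520129204, 0.04006544500589371), 51.143131256103516) 0.06838012425901992
1130 ((0.5445296764373779, 0.18598952889442444), (0.011888129636645317, 0.03962273150682449), 50.99275588989258) 0.0684203503151802
top 488
top 488 ((0.5750157833099365, -0.13354133069515228), 0.039035066962242126) [0.07448572 0.08054142 0.08633352]
((0.5716090202331543, -0.13236993551254272), (0.14334793388843536, 0.10983848571777344), 71.10157012939453)
side 785
side 785 ((0.5734339952468872, -0.1352156400680542), 0.04041837528347969) [0.07478379 0.08112247 0.08500501]
((0.5683997273445129, -0.13996876776218414), (0.1165381371974945, 0.11031187325716019), 70.85797119140625)
```

Request:
{"api": "step_arm", "payload": {"increments": [[[0.04,0.06,-0.8],[0,0,0]],[[0,0,-0.8],[0,0,0]],[[0,0,-0.8],[0,0,0]],[[0,0,-0.8],[0,0,0]],[[0,0,-0.8],[0,0,0]],[[0,0,-0.8],[0,0,0]],[[0,0,-0.5],[0,0,0]],[[0,0,-0.25],[0,0,0]],[[0,0,0],[0,0,0]],[[0,0,0],[0,0,0]]]}}

```text
clock: 4.25
tool_pos: [0.5455, 0.1862, 0.0621]
eef_rot: [0.333, 0.943, 0.0, 0.0]
contact_force: [0.9, -0.3, -0.3]
opening: 0.7
finger_force: 0.0
```

Request:
{"api": "step_arm", "payload": {"increments": [[[0,0,0],[0,0,0]],[[0,0,0],[0,0,0]],[[0,0,0],[0,0,0]],[[0,0,0],[0,0,0]],[[0,0,0],[0,0,0]],[[0,0,0],[0,0,0]],[[0,0,0],[0,0,0]],[[0,0,0],[0,0,0]],[[0,0,0],[0,0,0]],[[0,0,0],[0,0,0]]], "fingers": 0, "grip_force": 45}}

```text
clock: 5.25
tool_pos: [0.5453, 0.1861, 0.0619]
eef_rot: [0.333, 0.943, -0.0, -0.0]
contact_force: [-1.1, -0.2, 0.2]
opening: 0.134
finger_force: 45.0
```

Request:
{"api": "step_arm", "payload": {"increments": [[[0,0,1],[0,0,0]],[[0,0,2],[0,0,0]],[[0,0,3],[0,0,0]],[[0,0,3],[0,0,0]],[[0.5,-1.5,3],[0,0,2]],[[1,-2.5,2],[0,0,2]],[[1,-3,2],[0,0,2]],[[1,-3,0],[0,0,2]],[[1,-3,0],[0,0,2]],[[1,-3,0],[0,0,2]]]}}

```text
clock: 6.25
tool_pos: [0.6004, 0.0247, 0.2228]
eef_rot: [0.232, 0.973, -0.0, 0.0]
contact_force: [-0.1, -0.7, -1.2]
opening: 0.136
finger_force: 45.0
```

Request:
{"api": "step_arm", "payload": {"increments": [[[1,-3,0],[0,0,2]],[[1,-3,0],[0,0,2]],[[1,-3,0],[0,0,2]],[[1,-3,0],[0,0,2]],[[1,-3,0],[0,0,0]],[[1,-3,0],[0,0,0]],[[0.5,-1,0],[0,0,0]],[[0,0,0],[0,0,0]],[[0,0,0],[0,0,0]],[[0,0,0],[0,0,0]]]}}

```text
clock: 7.25
tool_pos: [0.6651, -0.1608, 0.2222]
eef_rot: [0.162, 0.987, 0.001, -0.0]
contact_force: [-0.3, -0.1, -1.7]
opening: 0.131
finger_force: 45.0
```

```bash
python3 - <<'E'
from h import *
print(r.get_state()['tool_pos'])
snap('wrist','w3')
E
```

```text
[ 0.66511894 -0.16077266  0.22215013]
```

View pics/w3.png

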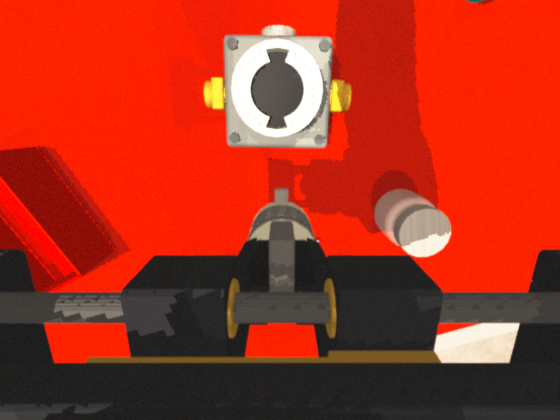

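The wrist view shows the collar at (278,88) with slots at (277,55) and (278,122), the gauge at (278,32), and the held cartridge with a lug at (281,193). Next I fit the collar and the slots.

```bash
cat > fit.py <<'E'
from h import *
from scipy.optimize import least_squares
def circ(q):
    f=lambda p:np.hypot(q[:,0]-p[0],q[:,1]-p[1])-p[2]
    return least_squares(f,[*q.mean(0)[:2],.035],loss='soft_l1',f_scale=.001).x
def fit(f):
    s=load(f);W=cloud(s);p=s['p'].astype(int)
    d=np.hypot(W[:,:,0]-.573,W[:,:,1]+.133)
    c=(d<.05)&(W[:,:,2]>.066)&(W[:,:,2]<.12)
    zr=np.median(W[c][:,2]); rim=(c&(abs(W[:,:,2]-zr)<.004)).astype(np.uint8)
    # back-project contours on plane z=zr
    fo,cx,cy=s['k']; C=-s['R'].T@s['t']
    def plane(uv):
        D=np.c_[(uv[:,0]-cx)/fo,(uv[:,1]-cy)/fo,np.ones(len(uv))]@s['R']; return C+D*((zr-C[2])/D[:,2])[:,None]
    cs,h=cv2.findContours(rim,cv2.RETR_CCOMP,cv2.CHAIN_APPROX_NONE)
    i=max(range(len(cs)),key=lambda i:len(cs[i])); o=circ(plane(cs[i][:,0].astype(float)))
    ho=[k for k in range(len(cs)) if h[0][k][3]==i]; k=max(ho,key=lambda k:len(cs[k]))
    q=plane(cs[k][:,0].astype(float)); m=np.zeros_like(rim)
    cv2.drawContours(m,cs,k,1,-1); v,u=np.nonzero(m); A=plane(np.c_[u,v].astype(float))[:,:2]
    a0=A.mean(0); rr=A-a0; far=rr[np.hypot(*rr.T)>.0255]; w=np.linalg.svd(far,full_matrices=False)[2][0]
    print(f,'zrim',zr.round(4),'outer',o.round(4),'hole centroid',a0.round(4),'slot ang',np.degrees(np.arctan2(w[1],w[0])).round(2),'r',np.hypot(*rr.T).max().round(4))
    sq=(d<.075)&(abs(W[:,:,2]-.045)<.003)
    R=cv2.minAreaRect(np.ascontiguousarray(W[sq][:,:2].astype(np.float32)));print('block',R)
E
python3 - <<'E'
from fit import *
fit('w3')
for f in ('top','side'): fit(f)
s=load('w3');W=cloud(s);T=np.array([.66512,-.16077])
x=np.array([-.9475,.32]);
L=(W[:,:,:2]-T)@x; M=(W[:,:,:2]-T)@np.array([.32,.9475])
m=(abs(M)<.035)&(L<.04)&(L>0)&(W[:,:,2]<.215)&(W[:,:,2]>.14)
for lo in np.arange(.15,.215,.006):
    k=m&(W[:,:,2]>=lo)&(W[:,:,2]<lo+.006)
    if k.sum()>5: print(lo.round(3),k.sum(),'L',np.percentile(L[k],[2,98]).round(4),'M',np.percentile(M[k],[2,50,98]).round(4))
print(r.get_state()['tool_pos'],r.get_state()['eef_rot'])
E
```

```text
w3 zrim 0.0828 outer [ 0.5726 -0.1333  0.0384] hole centroid [ 0.5724 -0.1332] slot ang -19.78 r 0.0337
block ((0.5694357752799988, -0.13205888867378235), (0.10342191159725189, 0.11057477444410324), 70.36308288574219)Traceback (most recent call last):
  File "<stdin>", line 3, in <module>
  File "fit.py", line 20, in fit
    a0=A.mean(0); rr=A-a0; far=rr[np.hypot(*rr.T)>.0255]; w=np.linalg.svd(far,full_matrices=False)[2][0]
                                                            ~~~~~~~~~~~~~~~~~~~~~~~~~~~~~~~~~~~~~~~~~^^^
IndexError: index 0 is out of bounds for axis 0 with size 0
```

```bash
python3 - <<'E'
from fit import *
s=load('w3');W=cloud(s);T=np.array([.66512,-.16077])
x=np.array([-.9475,.32]);
L=(W[:,:,:2]-T)@x; M=(W[:,:,:2]-T)@np.array([.32,.9475])
m=(abs(M)<.035)&(L<.04)&(L>0)&(W[:,:,2]<.235)&(W[:,:,2]>.14)
for lo in np.arange(.15,.235,.006):
    k=m&(W[:,:,2]>=lo)&(W[:,:,2]<lo+.006)
    if k.sum()>5: print(lo.round(3),k.sum(),'L',np.percentile(L[k],[2,98]).round(4),'M',np.percentile(M[k],[2,50,98]).round(4))
E
```

```text
0.162 295 L [0.0097 0.0286] M [-0.0156 -0.0001  0.0154]
0.168 98 L [0.009  0.0235] M [-0.0173 -0.0004  0.0159]
0.174 139 L [0.009  0.0204] M [-0.0172  0.0005  0.0171]
0.18 184 L [0.0082 0.0203] M [-0.0177 -0.0001  0.0178]
0.186 181 L [0.0097 0.0203] M [-0.0167 -0.0007  0.0171]
0.192 154 L [0.0091 0.0205] M [-0.018   0.0007  0.0165]
0.198 683 L [0.0083 0.0201] M [-0.0166 -0.0001  0.0171]
0.204 267 L [0.009  0.0203] M [-0.0171  0.0004  0.0175]
0.21 352 L [0.0091 0.0202] M [-0.0187  0.0004  0.019 ]
0.216 413 L [0.009  0.0203] M [-0.0188 -0.0006  0.0194]
0.222 732 L [0.0007 0.0202] M [-0.0192  0.0004  0.0195]
0.228 1267 L [0.0007 0.0192] M [-0.0181 -0.0001  0.0183]
0.234 77 L [0.0088 0.0116] M [-0.0191  0.0073  0.0193]
```

Request:
{"api": "step_arm", "payload": {"increments": [[[-0.8,0.3,0],[0,0,-1]],[[-0.8,0.3,0],[0,0,0]],[[-0.8,0.3,0],[0,0,0]],[[-0.8,0.3,0],[0,0,0]],[[-0.8,0.3,0],[0,0,0]],[[-0.8,0.3,0],[0,0,0]],[[0,0,0],[0,0,0]],[[0,0,0],[0,0,0]],[[0,0,0],[0,0,0]],[[0,0,0],[0,0,0]]]}}

```text
clock: 8.3
tool_pos: [0.6177, -0.146, 0.2219]
eef_rot: [0.173, 0.985, 0.0, 0.0]
contact_force: [0.3, -0.8, -2.4]
opening: 0.131
finger_force: 45.0
```

```bash
python3 - <<'E'
from fit import *
st=r.get_state();print(st['tool_pos'],st['eef_rot'],st['contact_force'])
snap('wrist','w4');fit('w4')
E
```

```text
[ 0.61771478 -0.14602433  0.22189756] [1.72680300e-01 9.84977903e-01 5.26084152e-05 2.04010832e-04] [ 0.25045066 -0.76128301 -2.43746993]
w4 zrim 0.0828 outer [ 0.5726 -0.1333  0.0383] hole centroid [ 0.5717 -0.1329] slot ang -19.98 r 0.034
block ((0.5689559578895569, -0.13194158673286438), (0.1029786467552185, 0.10945933312177658), 70.13720703125)
```

Request:
{"api": "step_arm", "payload": {"increments": [[[-0.75,0.2,0],[0,0,0]],[[-0.75,0.2,0],[0,0,0]],[[-0.75,0.2,0],[0,0,0]],[[-0.75,0.2,-1],[0,0,0]],[[-0.75,0.2,-1],[0,0,0]],[[-0.76,0.27,-1],[0,0,0]],[[0,0,-1.5],[0,0,0]],[[0,0,-1.5],[0,0,0]],[[0,0,-0.5],[0,0,0]],[[0,0,0],[0,0,0]]]}}

```text
clock: 9.35
tool_pos: [0.5715, -0.133, 0.1565]
eef_rot: [0.172, 0.985, 0.0, -0.001]
contact_force: [-0.4, -0.1, -1.8]
opening: 0.13
finger_force: 45.0
```

Request:
{"api": "step_arm", "payload": {"increments": [[[0,0,0],[0,0,0]],[[0,0,0],[0,0,0]],[[0,0,0],[0,0,0]],[[0,0,0],[0,0,0]],[[0,0,0],[0,0,0]],[[0,0,0],[0,0,0]],[[0,0,0],[0,0,0]],[[0,0,0],[0,0,0]],[[0,0,0],[0,0,0]],[[0,0,0],[0,0,0]]]}}

```text
clock: 10.35
tool_pos: [0.5723, -0.1332, 0.1569]
eef_rot: [0.173, 0.985, 0.0, -0.0]
contact_force: [1.1, 0.1, -1.6]
opening: 0.131
finger_force: 45.0
```

```bash
python3 - <<'E'
from fit import *
st=r.get_state();print(st['tool_pos'],st['eef_rot'],st['contact_force'],st['q'])
s=snap('side','s2');cv2.imwrite('pics/c2.png',cv2.resize(s['p'][190:310,225:345,::-1],None,fx=5,fy=5,interpolation=2))
E
```

```text
[ 0.57225129 -0.13315755  0.15692186] [ 1.72524377e-01  9.85005248e-01  3.21341438e-05 -1.20070566e-05] [ 1.08122618  0.07481059 -1.64826214] [ 0.32896595  0.78549206 -0.31117594  1.76672613  0.36735896  0.6468667
  1.03143234]
```

View pics/c2.png

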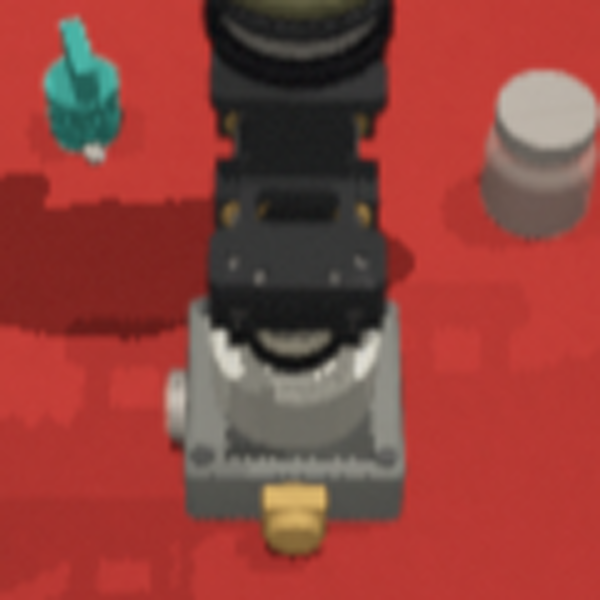

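The crop shows the cartridge centred above the collar at (295,350), with nothing else close. I go down slowly.

Request:
{"api": "step_arm", "payload": {"increments": [[[0,0,-0.2],[0,0,0]],[[0,0,-0.2],[0,0,0]],[[0,0,-0.2],[0,0,0]],[[0,0,-0.2],[0,0,0]],[[0,0,-0.2],[0,0,0]],[[0,0,-0.2],[0,0,0]],[[0,0,-0.2],[0,0,0]],[[0,0,-0.1],[0,0,0]],[[0,0,0],[0,0,0]],[[0,0,0],[0,0,0]]]}}

```text
clock: 11.4
tool_pos: [0.5723, -0.1331, 0.142]
eef_rot: [0.173, 0.985, 0.0, 0.0]
contact_force: [0.4, 0.2, -1.8]
opening: 0.131
finger_force: 45.0
```

Request:
{"api": "step_arm", "payload": {"increments": [[[0,0,-0.05],[0,0,0]],[[0,0,-0.05],[0,0,0]],[[0,0,-0.05],[0,0,0]],[[0,0,-0.05],[0,0,0]],[[0,0,-0.05],[0,0,0]],[[0,0,-0.05],[0,0,0]],[[0,0,0],[0,0,0]],[[0,0,0],[0,0,0]],[[0,0,0],[0,0,0]],[[0,0,0],[0,0,0]]]}}

```text
clock: 12.4
tool_pos: [0.5723, -0.1332, 0.139]
eef_rot: [0.173, 0.985, 0.0, 0.0]
contact_force: [-0.7, 0.5, -2.0]
opening: 0.132
finger_force: 45.0
```

Lugs are 6 mm below the rim level with no contact force, so they are in the slots. I continue toward the spring.

Request:
{"api": "step_arm", "payload": {"increments": [[[0,0,-0.05],[0,0,0]],[[0,0,-0.05],[0,0,0]],[[0,0,-0.05],[0,0,0]],[[0,0,-0.05],[0,0,0]],[[0,0,-0.05],[0,0,0]],[[0,0,-0.05],[0,0,0]],[[0,0,0],[0,0,0]],[[0,0,0],[0,0,0]],[[0,0,0],[0,0,0]],[[0,0,0],[0,0,0]]]}}

```text
clock: 13.4
tool_pos: [0.5723, -0.1332, 0.136]
eef_rot: [0.173, 0.985, 0.0, 0.0]
contact_force: [-1.5, -0.1, 2.7]
opening: 0.134
finger_force: 45.0
```

Request:
{"api": "step_arm", "payload": {"increments": [[[0,0,-0.05],[0,0,0]],[[0,0,-0.05],[0,0,0]],[[0,0,-0.05],[0,0,0]],[[0,0,-0.05],[0,0,0]],[[0,0,-0.05],[0,0,0]],[[0,0,-0.05],[0,0,0]],[[0,0,0],[0,0,0]],[[0,0,0],[0,0,0]],[[0,0,0],[0,0,0]],[[0,0,0],[0,0,0]]]}}

```text
clock: 14.4
tool_pos: [0.5723, -0.1332, 0.133]
eef_rot: [0.173, 0.985, 0.0, 0.0]
contact_force: [-0.7, -0.5, 4.4]
opening: 0.133
finger_force: 45.0
```

Request:
{"api": "step_arm", "payload": {"increments": [[[0,0,-0.06],[0,0,0]],[[0,0,-0.06],[0,0,0]],[[0,0,-0.06],[0,0,0]],[[0,0,-0.06],[0,0,0]],[[0,0,-0.06],[0,0,0]],[[0,0,-0.06],[0,0,0]],[[0,0,-0.06],[0,0,0]],[[0,0,-0.06],[0,0,0]],[[0,0,-0.06],[0,0,0]],[[0,0,-0.04],[0,0,0]]]}}

```text
clock: 15.4
tool_pos: [0.5724, -0.1332, 0.1274]
eef_rot: [0.173, 0.985, -0.0, 0.0]
contact_force: [-1.0, -0.8, 7.0]
opening: 0.133
finger_force: 45.0
```

Request:
{"api": "step_arm", "payload": {"increments": [[[0,0,0],[0,0,-1]],[[0,0,0],[0,0,-1]],[[0,0,0],[0,0,-1]],[[0,0,0],[0,0,-1]],[[0,0,0],[0,0,-1]],[[0,0,0],[0,0,-1]],[[0,0,0],[0,0,-1]],[[0,0,0],[0,0,-1]],[[0,0,0],[0,0,-1]],[[0,0,0],[0,0,-1]]]}}

```text
clock: 16.4
tool_pos: [0.5728, -0.1329, 0.1276]
eef_rot: [0.258, 0.966, 0.0, 0.001]
contact_force: [-0.7, -0.2, 6.5]
opening: 0.134
finger_force: 45.0
```

```bash
python3 - <<'E'
from h import *
st=r.get_state()
for k in('q','tool_pos','eef_rot','contact_force','moment'):print(k,st[k].round(4))
E
```

```text
q [ 0.2887  0.8243 -0.2421  1.7845  0.3308  0.5712  0.8909]
tool_pos [ 0.5728 -0.1329  0.1276]
eef_rot [2.578e-01 9.662e-01 3.000e-04 6.000e-04]
contact_force [-0.666  -0.2133  6.5183]
moment [0.0201 0.1404 0.0888]
```

Request:
{"api": "step_arm", "payload": {"increments": [[[0,0,-0.02],[0,0,-3]],[[0,0,0],[0,0,-3]],[[0,0,0],[0,0,-3]],[[0,0,0],[0,0,-3]],[[0,0,0],[0,0,-3]],[[0,0,0],[0,0,-3]],[[0,0,0],[0,0,-3]],[[0,0,0],[0,0,-3]],[[0,0,0],[0,0,-3]],[[0,0,0],[0,0,0]]]}}

```text
clock: 17.4
tool_pos: [0.5733, -0.1329, 0.1276]
eef_rot: [0.476, 0.879, 0.001, 0.001]
contact_force: [0.8, -1.2, 6.9]
opening: 0.129
finger_force: 45.0
```

```bash
python3 - <<'E'
from h import *
st=r.get_state()
for k in('q','tool_pos','eef_rot','contact_force','moment'):print(k,st[k].round(4))
E
```

```text
q [ 0.217   0.818  -0.1173  1.7881  0.1657  0.5425  0.5722]
tool_pos [ 0.5733 -0.1329  0.1276]
eef_rot [4.765e-01 8.792e-01 5.000e-04 1.100e-03]
contact_force [ 0.8092 -1.1689  6.8863]
moment [ 0.0376 -0.0391 -0.0607]
```

Request:
{"api": "step_arm", "payload": {"increments": [[[0,0,0],[0,0,-3]],[[0,0,0],[0,0,-3]],[[0,0,0],[0,0,-3]],[[0,0,0],[0,0,-3]],[[0,0,0],[0,0,-3]],[[0,0,0],[0,0,-3]],[[0,0,0],[0,0,-3]],[[0,0,0],[0,0,-3]],[[0,0,0],[0,0,-3]],[[0,0,0],[0,0,-3]]]}}

```text
clock: 18.4
tool_pos: [0.5734, -0.1331, 0.1276]
eef_rot: [0.688, 0.726, 0.001, 0.001]
contact_force: [-0.5, 0.7, 7.0]
opening: 0.137
finger_force: 45.0
```

Request:
{"api": "step_arm", "payload": {"increments": [[[0,0,0],[0,0,-2]],[[0,0,0],[0,0,-2]],[[0,0,0],[0,0,-2]],[[0,0,0],[0,0,-2]],[[0,0,0],[0,0,-2]],[[0,0,0],[0,0,-2]],[[0,0,0],[0,0,-1]],[[0,0,0],[0,0,0]],[[0,0,0],[0,0,0]],[[0,0,0],[0,0,0]]]}}

```text
clock: 19.4
tool_pos: [0.5733, -0.1331, 0.1275]
eef_rot: [0.765, 0.644, 0.001, 0.001]
contact_force: [0.3, -0.3, 8.0]
opening: 0.132
finger_force: 45.0
```

```bash
python3 - <<'E'
from h import *
st=r.get_state()
for k in('q','tool_pos','eef_rot','contact_force','moment'):print(k,st[k].round(4))
a,b=st['eef_rot'][:2];print(np.degrees(np.arctan2(2*b*b-1,2*a*b)))
s=snap('wrist','w5')
E
```

```text
q [ 0.1061  0.8211  0.0763  1.7942 -0.1112  0.5279  0.0824]
tool_pos [ 0.5733 -0.1331  0.1275]
eef_rot [0.7652 0.6438 0.0009 0.0009]
contact_force [ 0.3397 -0.2504  7.9568]
moment [-0.0355  0.0299  0.0209]
-9.84570177105756
```

View pics/w5.png

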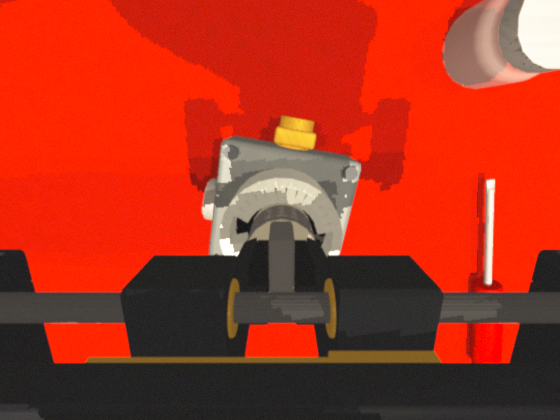

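The wrist view shows the cartridge in the collar at (280,215), its bar still in line with the gripper after the 80° turn. The slots at (243,225) and (322,230) are now empty. I ease up with the spring, then release.

Request:
{"api": "step_arm", "payload": {"increments": [[[0,0,0.06],[0,0,0]],[[0,0,0.06],[0,0,0]],[[0,0,0.06],[0,0,0]],[[0,0,0.06],[0,0,0]],[[0,0,0.06],[0,0,0]],[[0,0,0.06],[0,0,0]],[[0,0,0.06],[0,0,0]],[[0,0,0.06],[0,0,0]],[[0,0,0.06],[0,0,0]],[[0,0,0.04],[0,0,0]]]}}

```text
clock: 20.45
tool_pos: [0.5732, -0.1331, 0.133]
eef_rot: [0.765, 0.644, 0.001, 0.001]
contact_force: [1.9, -0.3, 4.3]
opening: 0.129
finger_force: 45.0
```

Request:
{"api": "step_arm", "payload": {"increments": [[[0,0,0],[0,0,0]],[[0,0,0],[0,0,0]],[[0,0,0],[0,0,0]],[[0,0,0],[0,0,0]],[[0,0,0],[0,0,0]],[[0,0,0],[0,0,0]],[[0,0,0],[0,0,0]],[[0,0,0],[0,0,0]],[[0,0,0],[0,0,0]],[[0,0,0],[0,0,0]]], "fingers": 0.45}}

```text
clock: 21.45
tool_pos: [0.5723, -0.1331, 0.1328]
eef_rot: [0.765, 0.644, 0.0, 0.0]
contact_force: [-0.1, 0.9, -0.2]
opening: 0.453
finger_force: 0.0
```

Request:
{"api": "step_arm", "payload": {"increments": [[[0,0,0.5],[0,0,0]],[[0,0,1],[0,0,0]],[[0,0,1],[0,0,0]],[[0,0,1],[0,0,0]],[[0,0,1],[0,0,0]],[[0,0,1.5],[0,0,0]],[[0,0,1.5],[0,0,0]],[[0,0,1.5],[0,0,0]],[[0,0,0],[0,0,0]],[[0,0,0],[0,0,0]]]}}

```text
clock: 22.45
tool_pos: [0.5722, -0.1331, 0.223]
eef_rot: [0.765, 0.644, 0.0, 0.0]
contact_force: [-0.6, -0.2, 0.5]
opening: 0.449
finger_force: 0.0
```

```bash
python3 - <<'E'
from h import *
st=r.get_state();print(st['tool_pos'],st['contact_force'],st['opening'])
s=snap('wrist','w6');W=cloud(s)
d=np.hypot(W[:,:,0]-.5726,W[:,:,1]+.1333)
q=W[(d<.03)&(W[:,:,2]>.125)&(W[:,:,2]<.155)];print(len(q),np.median(q[:,2]),cv2.minAreaRect(np.ascontiguousarray(q[:,:2].astype(np.float32))))
E
```

```text
[ 0.57223771 -0.13313136  0.22304569] [-0.58767847 -0.22697745  0.45100957] 0.4485582477158995
847 0.14033730963738064 ((0.5725665092468262, -0.1334100216627121), (0.040049076080322266, 0.011796795763075352), 79.96819305419922)
```

View pics/w6.png

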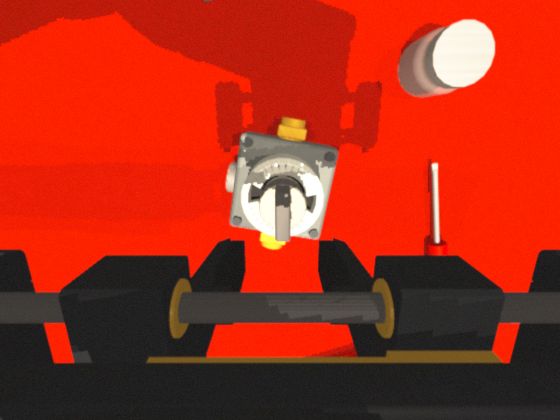

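The cartridge stands released in the collar at (283,205). Its top is at 0.140 m, which puts the plate about 5 mm in, and it is turned 80° and centred.

```bash
python3 -c "
from plant import r
print(r.finish_job())"
```

```text
the job is handed in; nothing more can be done
None
```

The cartridge is in the socket, pressed and turned 80° clockwise; it measured centred and about 5 mm into the spring after release, and the job was handed in at about 22.5 s (no verdict was returned).

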